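# Clip in the climate probe and set the tub's controller running

### The arm

A 6-joint arm with a two-finger parallel gripper is mounted at the origin on the work surface. World frame = base frame: x ahead of the robot, y to its left, z up, the work surface at z = 0. Lengths are in mm, angles in degrees, forces in N, time in s.
With the tool pointing down it reaches from about 300 to 850 mm from the base axis. Payload 4.2 kg.
Tool frame: the origin (TCP) lies at the very end of the fingers, on their centre line; the grasp point (between the pads) lies 19 mm behind it; z points along the fingers, y is the line along which they close (so a half turn about z gives the same grasp; the last joint's range is limited). The gripper opens to 91 mm and grips with 3 to 60 N. Pads are 32 mm wide; open, the fingers measure 118 mm over their backs; the gripper's body (76 mm by 178 mm) begins 60 mm behind the grasp point.
Start: joints at [-66.692, 18.312, 89.639, -0, 72.044, -1.146], TCP at [238.032, -523.435, 213.976] pointing down, gripper open.
Joint ranges: [-177.97, 177.97], [-48.28, 115.42], [12.27, 149.76], [-77.06, 257.06], [2.81, 150.46], [-146.56, 146.56]. Speed limits (degrees/s): [147.25, 147.25, 180, 180, 180, 180].

### API

Orientations are given as [roll, pitch, yaw] about the fixed x, y, z axes, in that order (R = Rz(yaw) Ry(pitch) Rx(roll)).
In Python, from workcell import env, eyes gives the robot as it stands.
- The arm moves only by the tool send_rows, never from a script. Its argument "targets" is text: rows parted by semicolons, each of 7 numbers parted by spaces: the shift along the tool's x, y, z in m, then the turn, a rotation vector about the tool's x, y, z in degrees, then the opening in per cent of the stroke, from 0 (shut) to 100 (fully open). A call has 1 to 12 rows; each row is the pose to reach, as a shift and turn from the pose commanded when the call began, along the tool's axes at that moment; what a row does not reach only later rows make up. A row lasts 1/12 s, in which the tool goes at most 41.7 mm and 7.16 degrees, less where a joint would pass 70% of its speed; a pose out of reach is approached as far as the arm can. A call with a gripper value outside its range is refused whole. The fingers move at their own pace and stop on an object; "grip_force" is the grip in N (left out, the last holds). Time passes only in rows, so rows that repeat a pose let the fingers close. It gives the time, the measured TCP pose, the force, the opening and the grip force at its end, in the units of the state.
- env.state(): the state, without advancing time (a new reading comes with each control period).
- eyes.grab_frame(name): name is "side" or "top"; returns a dict with "image" (420x560x3 uint8, blue, green, red), "fovy" (degrees; the focal length in pixels is half the picture's height over the tangent of half this angle, whatever the lens; pixels are square), "cx", "cy" (the principal point, pixels), "eye" and "attitude" of the camera in the world. Camera axes: x right, y up, looking along -z (the intrinsics and any distortion apply to the point x, -y, -z); pixel columns grow to the right and rows downward; lengths in mm; the calibration is good to about 2 mm. A picture is of the moment at which its call begins. There is no depth.
- env.job_done(): hands the job in; it is judged then, once.
The state is a dict: "time_s": time; "qpos": joint angles; "qvel": joint speeds; "effort": joint torques, N m; "ee_pos": TCP position; "ee_rot": TCP orientation; "force": force on the tool from outside, world axes, zero at the start; "torque": the same for the moment, N m; "gripper_width": finger opening in mm; "gripper_force": force on a finger pad.
Only numpy, scipy, OpenCV 4.12 (cv2) and the standard library are available. Lean on these libraries where they do the work, as an engineer would, in place of code of your own. Each camera call takes 0.05 s, during which the arm holds its last target. There are 200 camera calls.

### The job

Press the loose climate probe down past the sprung steel jaw into the fork clip on the rim of the rearing tub, until its rod sits fully home in both forks and the jaw has snapped shut over it. Then start the climate controller: push its bar selector in against the spring, turn it clockwise from the round stop dot to the long run bar, and let go so that it pops back up, locked at run. Leave the other things on the bench where they are.

Things in the scene. Friction and masses are not known exactly. Their poses are not given: they have to be found in the camera images.
- probe: loose climate probe lying on the bench: aluminium rod, 12 mm diameter, 125 mm of it bare between two thick white ends, a square head (26 x 26 x 40 mm) and a round guard (26 mm diameter, 36 mm long); 60 to 130 g. Origin on the rod's axis midway between the ends, 13 mm above the bench; y along the rod to the square head, z up. It may lie in the clip either way round
- tub: white rearing tub with egg flats in it, fixed, 200 mm deep, 280 mm wide, rim 110 mm above the bench; the grey probe clip stands on the middle of its near long rim. Origin on the bench directly under the clip; x points from the clip over the tub, y along the rim
- clip_seat (a point): where the rod's axis lies once home, midway between the clip's two forks, 150 mm above the bench; y along the rod, x over the tub, z up. Forks, 7 mm thick, at y = +-40 mm; slots 15 mm wide, open upwards, floor 6 mm below this point; near prongs (-x) rise 30 mm above it and flare, far ones 3 mm. Between the forks all is free down to 23 mm below it
- jaw (a joint): angle of the clip's sprung steel jaw, rad: 0 shut, grows as it is pushed open to the far side (to 0.6). Two 6 mm arms just outside the forks (y = +-49 mm from clip_seat), each with a nose over the slot, 8 to 11 mm above clip_seat, and a ramp rising to 39 mm above it. A rod pushed straight down opens it with 5 to 12 N; it springs shut above the rod
- controller: climate controller: grey box fixed to the bench, 180 mm deep, 170 wide, 25 high in front, 130 at the back; its panel slopes 35 degrees from level, facing up and to the front (robot side), the selector in its middle, a dark display above it. Origin on the bench under the selector's seat (panel 85 mm above it); x points to the box's back, z up
- selector_grip (a point): point on the selector's axis at grip height, 40 mm from the panel while up. Black disc, 52 mm diameter, its face 23 mm nearer the panel than this point; across it a grip bar 46 mm long, 14 thick, 29 high, its top 6 mm beyond this point. z along the axis out of the panel (35 degrees from vertical), x along the bar to its pointer end (white line); turns and dives with the selector
- selector (a joint): angle of the selector, rad, growing clockwise seen from above the panel: 0 to 0.25 at the round stop dot (some play), 1.20 to 1.36 (end stop) at the long run bar. Blocked between them unless pushed in more than 5 mm; let go between them, it stays down
- selector_press (a joint): how far the selector is pushed in along its axis, m: 0 up, 0.007 fully in; the spring takes 4 N to start and 8.5 N fully in. At stop and at run it pops up by itself when let go
- dish: bystander: small steel bowl, 60 mm across, 20 mm high; origin at its underside's centre
- feed_jar: bystander: clear jar with steel cap, 68 mm across, 90 mm high; origin at its underside's centre
- scoop: bystander: aluminium feed scoop, 170 mm long, lying along its x; origin at the underside near the bowl
- brush: bystander: hand brush, 180 mm long, lying along its x; origin at its underside
- egg_flat: bystander: single pulp egg flat, 135 mm square, 28 mm high; origin at its underside's centre
- spray: bystander: white bottle, 70 mm across, 190 mm high; origin at its underside's centre
- tin: bystander: tin with a paper label, 80 mm across, 100 mm high; origin at its underside's centre
Not all that is in view belongs to the job. What is meant by the probe is not green or turquoise, and is the larger of those in its own colour.

How it is judged:
By the outcome, as a careful person would: the job done as asked, in the order asked, and still so for the second after the job is handed in, with the robot touching nothing.
It also fails if it takes over 54 s, if anything falls off the work surface, if the arm or the gripper's body presses on something with over 40 N, if the wrist force passes 120 N, or if a joint passes its speed limit or range.

## Working session

There is one attempt and no reset: what is moved stays moved. The work goes in short steps, Python scripts to look and compute and a tool call to move; the robot and the scene stay as the last step left them, time stands still between calls to the robot, and variables do not carry over. Pictures are saved under pics/ and viewed, at most 10 in all, crops included, and the job is handed in when it is done.

Besides the shell and the picture viewer there is one more tool, called after ">>>" by a JSON object that holds its "op" and its "data". send_rows: Moves the arm, as the interface text tells. Its arguments: {"type":"object","properties":{"targets":{"type":"string"},"grip_force":{"type":"number"}},"required":["targets"]}

```bash
ls; mkdir -p pics
python3 - <<'E'
from workcell import env, eyes
import cv2
for n in("side","top"):
    f=eyes.grab_frame(n); cv2.imwrite(f"pics/{n}0.png",f["image"])
    print({k:v for k,v in f.items() if k!="image"})
print(env.state())
E
```

```text
pics
{'fovy': 46.269448048186035, 'cx': 280.89241803289536, 'cy': 207.1171323432158, 'eye': array([-214.46043074, -993.7354403 ,  836.5802988 ]), 'attitude': array([ 57.98763729,  -1.04327358, -32.58907092])}
{'fovy': 44.919491067173645, 'cx': 279.30437585408157, 'cy': 214.57507256818414, 'eye': array([ 279.74701637,  -19.92928607, 1832.79716657]), 'attitude': array([  5.72634153,  -0.46843742, -88.60331578])}
{'time_s': 0.1, 'qpos': array([-6.66938336e+01,  1.83476197e+01,  8.97000635e+01, -5.96105318e-04,
        7.20442336e+01, -1.14690170e+00]), 'qvel': array([-0.06217113, -0.14475976, -0.0710914 , -0.0291144 , -0.00371536,
       -0.00534526]), 'effort': array([-9.44836283e-04, -4.13332880e+01, -2.32508844e+01,  7.28461845e-02,
        4.21868975e-02, -5.02653040e-05]), 'ee_pos': array([ 237.82666946, -523.0056804 ,  213.20356424]), 'ee_rot': array([-1.79908090e+02, -1.27313244e-03,  2.44532513e+01]), 'force': array([-0.76855953, -0.81000654,  0.12614471]), 'torque': array([0.00371336, 0.0107363 , 0.01609505]), 'gripper_force': 0.0, 'gripper_width': 91.34989144400836}
```

View pics/side0.png

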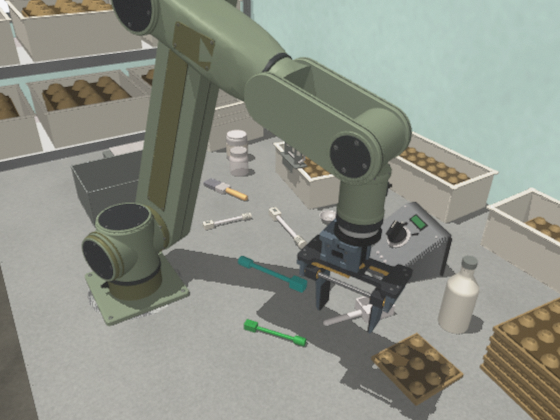

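View pics/top0.png

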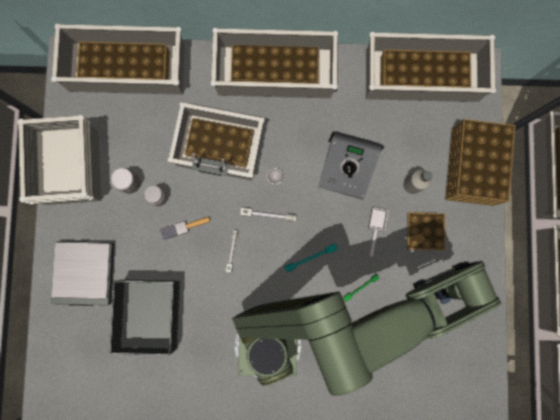

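```bash
cat > h.py <<'E'
import numpy as np, cv2
from scipy.spatial.transform import Rotation as R
from workcell import env, eyes
def cam(f):
    return np.array(f["eye"]),R.from_euler("xyz",f["attitude"],degrees=True).as_matrix(),210/np.tan(np.radians(f["fovy"]/2)),f["cx"],f["cy"]
def proj(c,p):
    e,M,k,cx,cy=c; q=M.T@(np.array(p,float)-e); return np.array([cx-k*q[0]/q[2], cy+k*q[1]/q[2]])
def ray(c,u,v):
    e,M,k,cx,cy=c; return e,M@np.array([(u-cx)/k,-(v-cy)/k,-1])
def hit(c,u,v,z):
    e,d=ray(c,u,v); return e+d*(z-e[2])/d[2]
def tri(c1,p1,c2,p2):
    e1,d1=ray(c1,*p1);e2,d2=ray(c2,*p2)
    s=np.linalg.lstsq(np.c_[d1,-d2],e2-e1,rcond=None)[0]; a,b=e1+s[0]*d1,e2+s[1]*d2
    return (a+b)/2,np.linalg.norm(a-b)
def crop(f,name,x,y,w,h,s):
    im=cv2.resize(f["image"][y:y+h,x:x+w],None,fx=s,fy=s,interpolation=cv2.INTER_CUBIC); cv2.imwrite(f"pics/{name}.png",im)
    return im
E
python3 - <<'E'
from h import *
S=eyes.grab_frame("side");T=eyes.grab_frame("top");s=cam(S);t=cam(T)
print(proj(s,env.state()["ee_pos"]),proj(t,env.state()["ee_pos"]),proj(s,[0,0,0]),proj(t,[0,0,0]))
# montage: top crop 160-400 x 95-235 (x3.3), 
a=crop(T,"t1",160,100,235,135,3.4)
b1=cv2.resize(S["image"][120:260,255:345],None,fx=4,fy=4,interpolation=2); b2=cv2.resize(S["image"][180:320,345:455],None,fx=4,fy=4,interpolation=2)
cv2.imwrite("pics/s1.png",np.hstack([b1,b2]))
E
```

```text
[346.29249261 314.45073239] [433.54947103 282.66972848] [135.26980939 285.38025412] [267.49925362 344.89770304]
```

View pics/t1.png

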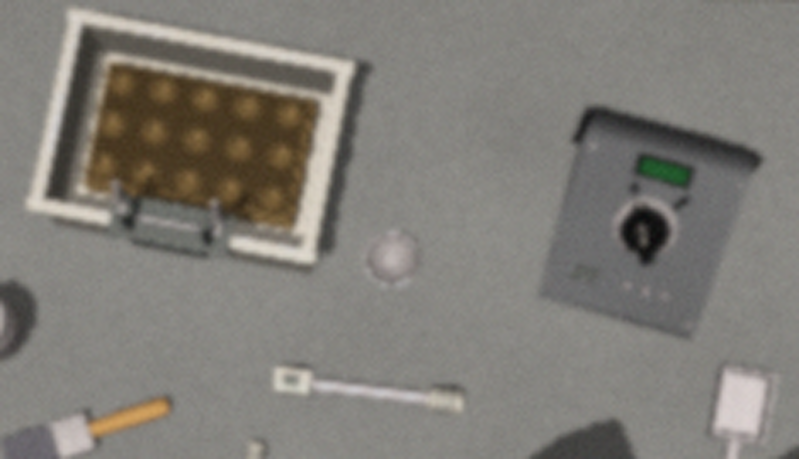

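View pics/s1.png

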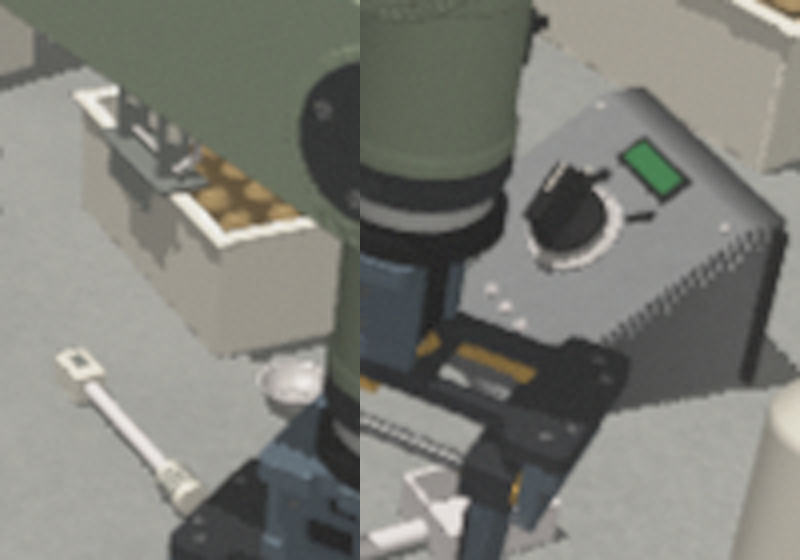

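Run:
```python
from h import *
np.set_printoptions(precision=1,suppress=True)
T=eyes.grab_frame("top");t=cam(T);s=cam(eyes.grab_frame("side"))
tp=lambda u,v:(160+(u+.5)/3.4-.5,100+(v+.5)/3.4-.5)
s1=lambda u,v:(255+(u+.5)/4-.5,120+(v+.5)/4-.5)
s2=lambda u,v:(345+(u-360+.5)/4-.5,180+(v+.5)/4-.5)
H=lambda p,z:hit(t,*tp(*p),z)
a,b=H((274,379),16),H((463,400),13); print("probe ends",a,b,np.linalg.norm(a-b))
print("rod/head junctions",H((311,384),13),H((428,398),13))
print("head top tri",tri(t,tp(292,380),s,s1(77,361)))
q=[H(p,110) for p in((72,10),(356,65),(312,266),(28,210))]
print("tub",*q,[np.linalg.norm(q[i]-q[i-1]) for i in range(4)])
print("clip forks base line", H((120,235),130),H((215,250),130))
c=[H((541,298),25),H((690,337),25),H((762,158),130),H((592,108),130)]
print("ctl",*c,[np.linalg.norm(c[i]-c[i-1]) for i in range(4)])
d=c[1]-c[0]; d2=(c[2]+c[3]-c[0]-c[1])/2
print("yaw of box x: ",np.degrees(np.arctan2(-d[0]*-1,-d[1]*1)),np.degrees(np.arctan2(d2[1],d2[0])))
print("tub yaw",[np.degrees(np.arctan2(v[1],v[0])) for v in (q[0]-q[3],q[1]-q[2],q[0]-q[1],q[3]-q[2])])
print("dot",H((634,188),0)) 
print("knob tri",tri(t,tp(645,232),s,s2(570,225)),"ring",tri(t,tp(645,229),s,s2(578,226)))
for n,p in(("dot",(634,188)),("bar",(683,201)),("ring",(645,228))):
    print(n,H(p,85))
```

```text
probe ends [471.2 110.4  16. ] [454.2 -90.   13. ] 201.14473012417542
rod/head junctions [467.2  71.3  13. ] [455.4 -52.9  13. ]
head top tri (array([470.1,  90.6,  24.6]), np.float64(0.804103193649078))
tub [835.7 322.4 110. ] [785.8  30.3 110. ] [576.9  69.  110. ] [626.8 357.7 110. ] [np.float64(211.86540569772237), np.float64(296.30692362141536), np.float64(212.4950902542095), np.float64(292.98208172512403)]
clip forks base line [599.8 260.5 130. ] [587.1 165.2 130. ]
ctl [ 563.5 -169.8   25. ] [ 525.9 -328.    25. ] [ 695.1 -381.2  130. ] [ 741.9 -209.4  130. ] [np.float64(210.74198345858818), np.float64(162.59898260831696), np.float64(206.060270685719), np.float64(178.12156261989236)]
yaw of box x:  -13.36952697143095 -14.933501319188622
tub yaw [np.float64(-9.599355443973844), np.float64(-10.496302441353171), np.float64(80.312549294244), np.float64(80.19349949959253)]
dot [ 690.1 -270.4    0. ]
knob tri (array([ 626.1, -271.3,   88.8]), np.float64(3.6495072534413118)) ring (array([ 630.7, -272.4,   86.8]), np.float64(6.385889251936171))
dot [ 671.1 -258.8   85. ]
bar [ 658.8 -309.5   85. ]
ring [ 629.6 -270.6   85. ]
```

```bash
cat >> h.py <<'E'
def plan(pos,rpy,frm=None):
    "shift (m) and rotvec (deg) in tool axes from measured (or given) pose"
    st=env.state(); p,r=frm if frm else (st["ee_pos"],st["ee_rot"])
    A=R.from_euler("xyz",r,degrees=True);B=R.from_euler("xyz",rpy,degrees=True)
    return np.round(A.inv().apply(np.array(pos)-p)/1000,4),np.round((A.inv()*B).as_rotvec(degrees=True),2)
E
python3 - <<'E'
from h import *
print(plan([463,10,120],[180,0,85.2],([238.03,-523.44,213.98],[180,0,24.45])))
E
```

```text
(array([ 0.4256, -0.3925,  0.094 ]), array([  0.  ,   0.  , -60.75]))
```

>>> {"op": "send_rows", "data": {"targets": "0.2 -0.185 0.02 0 0 -30 100;0.2 -0.185 0.02 0 0 -30 100;0.2 -0.185 0.02 0 0 -30 100;0.4256 -0.3925 0.094 0 0 -60.75 100;0.4256 -0.3925 0.094 0 0 -60.75 100;0.4256 -0.3925 0.094 0 0 -60.75 100;0.4256 -0.3925 0.094 0 0 -60.75 100;0.4256 -0.3925 0.094 0 0 -60.75 100;0.4256 -0.3925 0.094 0 0 -60.75 100;0.4256 -0.3925 0.094 0 0 -60.75 100;0.4256 -0.3925 0.094 0 0 -60.75 100;0.4256 -0.3925 0.094 0 0 -60.75 100"}}

```text
time_s: 1.3
ee_pos: [430.1, -66.9, 135.9]
ee_rot: [179.9, 0.0, 85.2]
force: [0.8, -1.0, 0.5]
gripper_width: 91.3
gripper_force: 0.0
```

>>> {"op": "send_rows", "data": {"targets": "0.07 -0.037 0.01 0 0 0 100;0.07 -0.037 0.01 0 0 0 100;0.07 -0.037 0.01 0 0 0 100;0.07 -0.037 0.01 0 0 0 100;0.07 -0.037 0.01 0 0 0 100"}}

```text
time_s: 1.72
ee_pos: [399.2, 3.9, 126.3]
ee_rot: [179.9, 0.0, 85.3]
force: [-0.0, -0.0, -0.2]
gripper_width: 91.3
gripper_force: 0.0
```

Run:
```python
from h import *
st=env.state();print(st["ee_pos"],st["ee_rot"],st["qvel"].max())
S=eyes.grab_frame("side");T=eyes.grab_frame("top")
a=cv2.resize(S["image"][110:240,250:350],None,fx=4,fy=4,interpolation=2)
b=cv2.resize(S["image"][190:290,365:465],None,fx=4,fy=4,interpolation=2)
c=cv2.resize(T["image"][95:185,165:265],None,fx=4,fy=4,interpolation=2)
d=cv2.resize(T["image"][130:200,310:390],None,fx=5,fy=5,interpolation=2)
def pad(i,h): return cv2.copyMakeBorder(i,0,max(0,h-i.shape[0]),0,0,0)[:h]
L=np.hstack([pad(a,520),pad(b,520)]);cv2.imwrite("pics/s2.png",L)
cv2.imwrite("pics/t2.png",np.hstack([pad(c,360),pad(d,360)]))
```

```text
[399.19149566   3.94068564 126.26111041] [1.79922540e+02 2.04609220e-02 8.52596642e+01] 0.3069557248372074
```

View pics/s2.png

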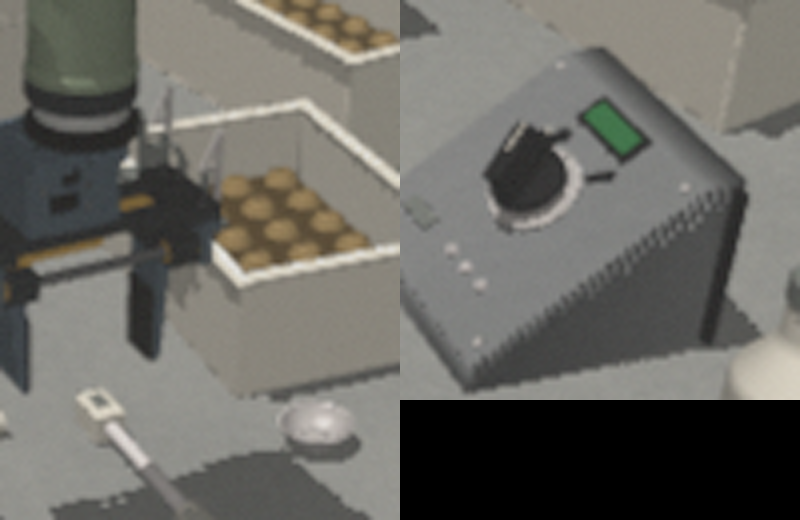

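View pics/t2.png

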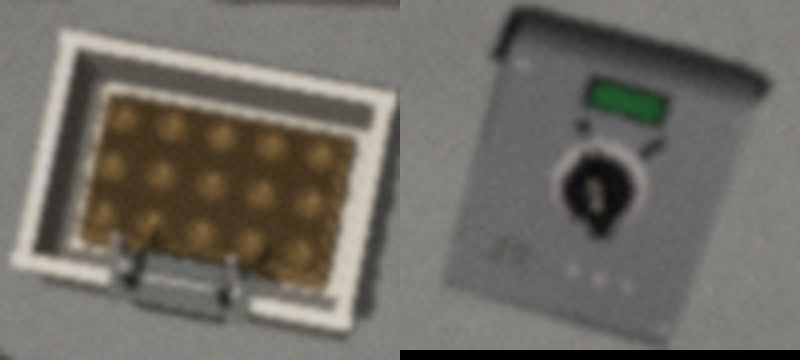

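Run:
```python
from h import *
print(plan([463,10,3],[180,0,85.2]))
```

```text
(array([0.0123, 0.0625, 0.1234]), array([ 0.08,  0.01, -0.08]))
```

>>> {"op": "send_rows", "data": {"targets": "0.0123 0.03 0.03 0.08 0 0 100;0.0123 0.0625 0.06 0.08 0 0 100;0.0123 0.0625 0.08 0.08 0 0 60;0.0123 0.0625 0.1 0.08 0 0 60;0.0123 0.0625 0.115 0.08 0 0 60;0.0123 0.0625 0.123 0.08 0 0 60;0.0123 0.0625 0.123 0.08 0 0 60;0.0123 0.0625 0.123 0.08 0 0 60", "grip_force": 50}}

```text
time_s: 2.48
ee_pos: [462.5, 10.2, 3.2]
ee_rot: [-179.9, 0.0, 85.1]
force: [-0.4, 0.2, 0.2]
gripper_width: 56.0
gripper_force: 0.0
```

>>> {"op": "send_rows", "data": {"targets": "0 0 0 0 0 0 20;0 0 0 0 0 0 10;0 0 0 0 0 0 0;0 0 0 0 0 0 0;0 0 0 0 0 0 0;0 0 0 0 0 0 0"}}

```text
time_s: 2.98
ee_pos: [462.0, 11.1, 3.2]
ee_rot: [-179.9, 0.0, 85.2]
force: [0.9, -0.7, -0.3]
gripper_width: 17.7
gripper_force: 0.0
```

Run:
```python
from h import *
st=env.state();print(st["ee_pos"],st["ee_rot"],st["gripper_width"])
S=eyes.grab_frame("side")
crop(S,"s3",240,110,130,150,4)
```

```text
[462.03168497  11.05468402   3.1947089 ] [-1.79949441e+02  1.17311937e-03  8.52103460e+01] 17.68628802524771
```

View pics/s3.png

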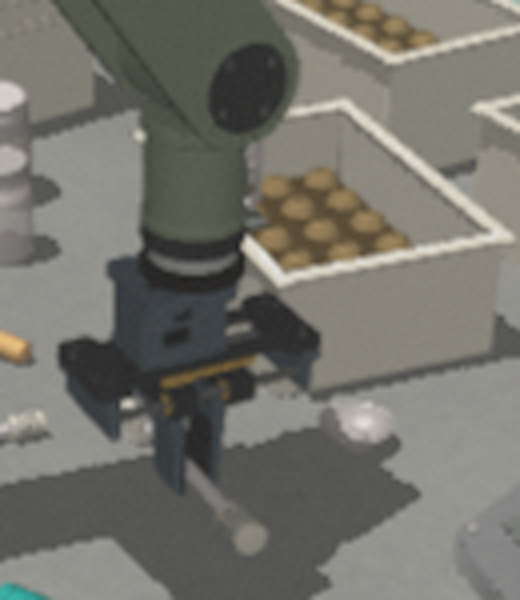

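>>> {"op": "send_rows", "data": {"targets": "0 0 0 0 0 0 0;0 0 0 0 0 0 0;0 0 0 0 0 0 0;0 0 0 0 0 0 0;0 0 0 0 0 0 0;0 0 -0.02 0 0 0 0;0 0 -0.05 0 0 0 0;0 0 -0.08 0 0 0 0;0 0 -0.08 0 0 0 0;0 0 -0.08 0 0 0 0", "grip_force": 50}}

```text
time_s: 3.87
ee_pos: [462.8, 10.9, 84.0]
ee_rot: [179.9, -0.0, 85.2]
force: [0.1, -1.2, -1.4]
gripper_width: 11.2
gripper_force: 50.0
```

Run:
```python
from h import *
st=env.state();print(st["ee_pos"],st["ee_rot"],st["gripper_width"],st["force"])
print(plan([390,230,230],[180,0,80.1]))
```

```text
[462.81035937  10.93870928  83.97990808] [ 1.79907990e+02 -5.12530591e-03  8.52067512e+01] 11.223070349457462 [ 0.14295069 -1.23727829 -1.37527645]
(array([ 0.2122, -0.0906, -0.1461]), array([ 0.09, -0.01,  5.11]))
```

>>> {"op": "send_rows", "data": {"targets": "0.03 -0.01 -0.02 0.09 0 1 0;0.06 -0.03 -0.04 0.09 0 2 0;0.09 -0.04 -0.06 0.09 0 3 0;0.12 -0.05 -0.08 0.09 0 4 0;0.15 -0.07 -0.1 0.09 0 5.1 0;0.18 -0.08 -0.13 0.09 0 5.1 0;0.212 -0.09 -0.146 0.09 0 5.1 0;0.212 -0.09 -0.146 0.09 0 5.1 0;0.212 -0.09 -0.146 0.09 0 5.1 0;0.212 -0.09 -0.146 0.09 0 5.1 0"}}

```text
time_s: 4.7
ee_pos: [389.3, 228.9, 227.1]
ee_rot: [-179.7, 0.2, 80.1]
force: [-0.4, -0.3, -1.8]
gripper_width: 11.0
gripper_force: 50.0
```

Run:
```python
from h import *
st=env.state();print(st["ee_pos"],st["ee_rot"],st["gripper_width"])
S=eyes.grab_frame("side");T=eyes.grab_frame("top")
a=cv2.resize(S["image"][120:190,265:345],None,fx=5,fy=5,interpolation=2)
b=cv2.resize(T["image"][130:200,175:255],None,fx=5,fy=5,interpolation=2)
cv2.imwrite("pics/s4.png",np.hstack([a,b])); cv2.imwrite("pics/Sfull.png",S["image"]); cv2.imwrite("pics/Tfull.png",T["image"])
```

```text
[389.28923639 228.93677082 227.10580232] [-179.66385919    0.20006186   80.14955408] 10.951432782960103
```

View pics/s4.png

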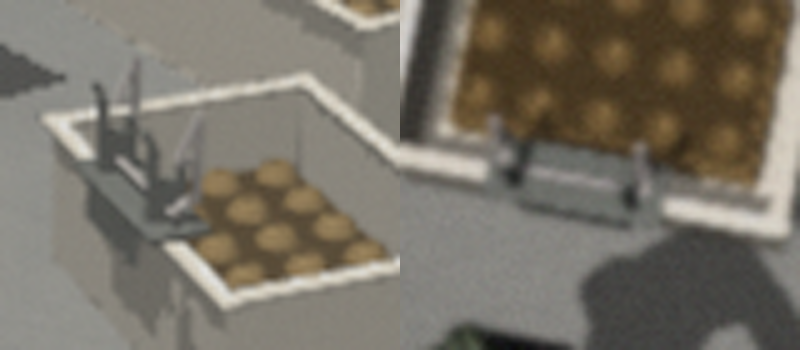

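Run:
```python
from h import *
np.set_printoptions(precision=1,suppress=True)
s=cam(eyes.grab_frame("side"));t=cam(eyes.grab_frame("top"))
a=lambda u,v:(265+(u+.5)/5-.5,120+(v+.5)/5-.5)
b=lambda u,v:(175+(u-400+.5)/5-.5,130+(v+.5)/5-.5)
yaw=np.radians(-9.9);X=np.array([np.cos(yaw),np.sin(yaw),0]);Y=np.array([-X[1],X[0],0])
O=np.array([604,213,150.])
L=lambda p:np.array([(p-O)@X,(p-O)@Y,p[2]-150])
for n,p,z in(("prongL",(98,88),180),("prongR",(151,135),180),("jawL",(136,62),189),("jawR",(200,112),189)):
    print(n,L(hit(s,*a(*p),z)))
for n,p,z in(("jawL top",(494,118),189),("jawR top",(641,148),189),("forkL",(512,172),180),("forkR",(631,192),180),("baseFL",(518,205),127),("baseFR",(630,228),127),("rimBL",(402,170),110),("rimBR",(788,238),110)):
    print(n,L(hit(t,*b(*p),z)))
print(tri(s,a(136,62),t,b(494,118)),tri(s,a(200,112),t,b(641,148)),tri(s,a(98,88),t,b(511,165)))
# predicted seat model
def m(x,y,z): return O+x*X+y*Y+np.array([0,0,z])
inv=lambda p:(round((p[0]-265)*5),round((p[1]-120)*5)); invt=lambda p:(round((p[0]-175)*5+400),round((p[1]-130)*5))
for q in((-10,40,30),(-10,-40,30),(10,40,3),(10,-40,3),(0,40,-6),(0,-40,-6),(0,0,-23)): print(q,inv(proj(s,m(*q))),invt(proj(t,m(*q))))
```

```text
prongL [-6.5 28.3 30. ]
prongR [ -3.4 -49.7  30. ]
jawL [25.3 39.5 39. ]
jawR [ 31.5 -46.9  39. ]
jawL top [28.2 50.5 39. ]
jawR top [ 27.7 -48.3  39. ]
forkL [-3.2 33.  30. ]
forkR [ -0.8 -46.6  30. ]
baseFL [-15.8  34.4 -23. ]
baseFR [-16.3 -43.4 -23. ]
rimBL [ -5.  120.8 -40. ]
rimBR [   0.9 -148.7  -40. ]
(array([642.3, 258.5, 183.4]), np.float64(1.433300966872361)) (array([624. , 159.8, 190.2]), np.float64(2.9050538532562937)) (array([609.9, 248.8, 175.9]), np.float64(4.865692080955464))
(-10, 40, 30) (84, 80) (497, 178)
(-10, -40, 30) (133, 128) (616, 202)
(10, 40, 3) (111, 113) (510, 157)
(10, -40, 3) (161, 162) (627, 180)
(0, 40, -6) (97, 128) (509, 174)
(0, -40, -6) (146, 178) (625, 197)
(0, 0, -23) (120, 176) (570, 190)
```

Run:
```python
import cv2,numpy as np
S=cv2.imread("pics/Sfull.png");T=cv2.imread("pics/Tfull.png")
a=cv2.resize(S[126:174,276:312],None,fx=10,fy=10,interpolation=2)
b=cv2.resize(T[148:184,190:232],None,fx=10,fy=10,interpolation=2)
c=np.hstack([a,cv2.copyMakeBorder(b,0,120,0,0,0)])
c=cv2.convertScaleAbs(c,alpha=1.5,beta=-20)
cv2.imwrite("pics/z.png",c);print(c.shape)
```

```text
(480, 780, 3)
```

View pics/z.png

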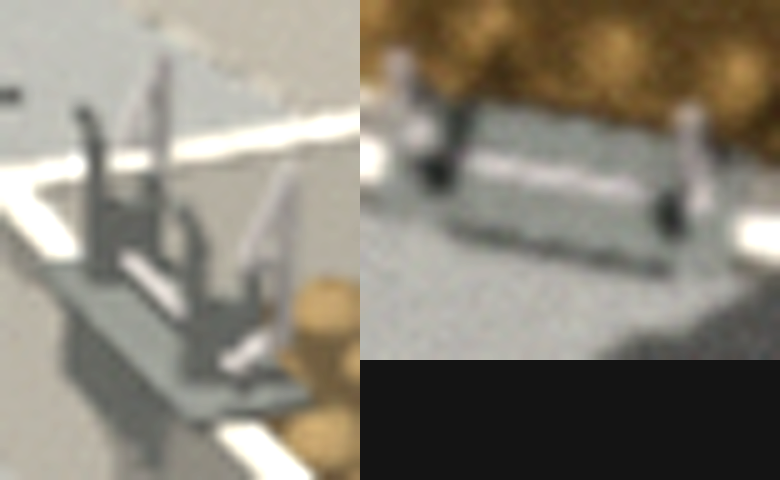

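Run:
```python
from h import *
from scipy.optimize import least_squares
np.set_printoptions(precision=1,suppress=True)
s=cam(eyes.grab_frame("side"));t=cam(eyes.grab_frame("top"))
P=[((207,302),(-7.5,-43.5,-6)),((247,300),(7.5,-43.5,-6)),((185,210),(-13,-43.5,30)),((80,108),(-13,36.5,30)),((105,208),(-7.5,36.5,-6)),((147,208),(7.5,36.5,-6)),((253,268),(9,-43.5,3))]
yaw=np.radians(-9.9);X=np.array([np.cos(yaw),np.sin(yaw),0]);Y=np.array([-X[1],X[0],0]);Z=np.array([0,0,1.])
O=np.array([604,213,150.])
def res(o,full=0):
    r=np.array([proj(s,O+o[0]*X+o[1]*Y+o[2]*Z+q[0]*X+q[1]*Y+q[2]*Z)-[275.55+p[0]/10,125.55+p[1]/10] for p,q in P])
    return r if full else np.r_[r.ravel()*2,o[2]/3]
f=least_squares(res,[0,0,0]);print(f.x,"\n",res(f.x,1))
print("seat",O+f.x[0]*X+f.x[1]*Y)
o=f.x
for q in((7.5,-40,3),(-7.5,-40,-6),(-13,-40,30),(7.5,40,3),(-13,40,30)):
    p=proj(t,O+o[0]*X+o[1]*Y+q[0]*X+q[1]*Y+q[2]*Z);print(q,(p-[189.55,147.55])*10+[360,0])
```

```text
[ 9.8 -3.5  0.2] 
 [[-0.5  0.5]
 [-0.2 -0. ]
 [ 0.5 -0.3]
 [ 1.   0.1]
 [-0.2 -0.1]
 [-0.2 -0.8]
 [-0.3  0.6]]
seat [613.1 207.8 150. ]
(7.5, -40, 3) [683.3 165.8]
(-7.5, -40, -6) [676.8 214.1]
(-13, -40, 30) [661.9 209.6]
(7.5, 40, 3) [449.8 119.5]
(-13, 40, 30) [424.4 162.4]
```

Run:
```python
from h import *
st=env.state();print(st["ee_pos"],st["ee_rot"])
print(plan([613,208,215],[180,0,80.2]))
```

```text
[390.32080192 228.78478729 228.3396403 ] [-1.79766834e+02  7.50281677e-02  8.00089749e+01]
(array([0.0182, 0.223 , 0.0124]), array([-0.23,  0.07, -0.19]))
```

>>> {"op": "send_rows", "data": {"targets": "0.018 0.03 0 -0.2 0 0 0;0.018 0.065 0 -0.2 0 0 0;0.018 0.1 0 -0.2 0 0 0;0.018 0.135 0 -0.2 0 0 0;0.018 0.17 0 -0.2 0 0 0;0.018 0.2 0.005 -0.2 0 0 0;0.018 0.223 0.012 -0.2 0 0 0;0.018 0.223 0.012 -0.2 0 0 0;0.018 0.223 0.012 -0.2 0 0 0;0.018 0.223 0.012 -0.2 0 0 0;0.018 0.223 0.012 -0.2 0 0 0;0.018 0.223 0.012 -0.2 0 0 0"}}

```text
time_s: 6.0
ee_pos: [612.3, 209.4, 217.2]
ee_rot: [179.9, -0.0, 80.1]
force: [1.2, 0.6, -1.6]
gripper_width: 11.1
gripper_force: 50.0
```

Run:
```python
from h import *
st=env.state();print(st["ee_pos"],st["ee_rot"],st["gripper_width"],st["force"])
print(plan([613,208,180],[180,0,80.2]))
S=eyes.grab_frame("side")
crop(S,"s5",262,90,75,105,5.7)
```

```text
[612.25346211 209.42821954 217.15412209] [ 1.79936934e+02 -8.67912662e-03  8.01400027e+01] 11.060024848581312 [ 1.23915459  0.56927905 -1.59731546]
(array([-0.0013,  0.0009,  0.0372]), array([ 0.06, -0.01, -0.06]))
```

View pics/s5.png

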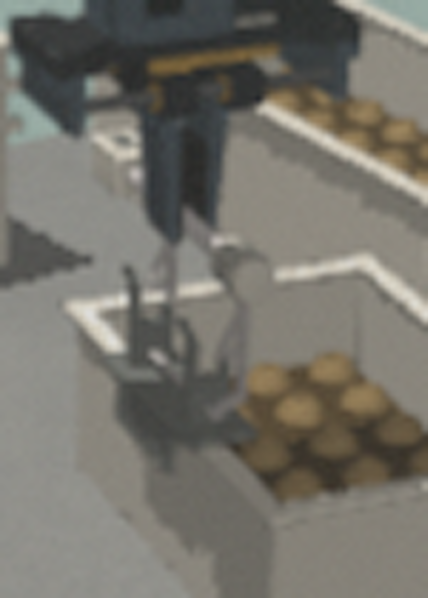

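>>> {"op": "send_rows", "data": {"targets": "-0.001 0.001 0.01 0 0 0 0;-0.001 0.001 0.02 0 0 0 0;-0.001 0.001 0.03 0 0 0 0;-0.001 0.001 0.037 0 0 0 0;-0.001 0.001 0.042 0 0 0 0;-0.001 0.001 0.047 0 0 0 0;-0.001 0.001 0.052 0 0 0 0;-0.001 0.001 0.055 0 0 0 0;-0.001 0.001 0.055 0 0 0 0;-0.001 0.001 0.055 0 0 0 0"}}

```text
time_s: 6.88
ee_pos: [614.0, 208.0, 161.4]
ee_rot: [180.0, 0.0, 80.1]
force: [0.1, 0.3, -0.5]
gripper_width: 11.1
gripper_force: 50.0
```

>>> {"op": "send_rows", "data": {"targets": "0 0 0.004 0 0 0 0;0 0 0.007 0 0 0 0;0 0 0.01 0 0 0 0;0 0 0.012 0 0 0 0;0 0 0.012 0 0 0 0"}}

```text
time_s: 7.3
ee_pos: [613.9, 208.6, 150.7]
ee_rot: [179.9, -0.1, 80.1]
force: [-2.4, 0.9, 4.4]
gripper_width: 10.8
gripper_force: 50.0
```

>>> {"op": "send_rows", "data": {"targets": "0 0 0.003 0 0 0 0;0 0 0.006 0 0 0 0;0 0 0.009 0 0 0 0;0 0 0.01 0 0 0 0;0 0 0.01 0 0 0 0;0 0 0.01 0 0 0 0"}}

```text
time_s: 7.8
ee_pos: [614.2, 208.0, 140.0]
ee_rot: [179.9, -0.0, 80.1]
force: [-2.3, 0.5, 4.5]
gripper_width: 10.9
gripper_force: 50.0
```

>>> {"op": "send_rows", "data": {"targets": "0 0 0.001 0 0 0 0;0 0 0.002 0 0 0 0;0 0 0.003 0 0 0 0;0 0 0.003 0 0 0 0"}}

```text
time_s: 8.13
ee_pos: [614.3, 208.0, 139.7]
ee_rot: [179.8, -0.1, 80.1]
force: [-4.4, -1.4, 15.6]
gripper_width: 10.9
gripper_force: 50.0
```

>>> {"op": "send_rows", "data": {"targets": "0 0 0.001 0 0 0 0;0 0 0.0015 0 0 0 0;0 0 0.0015 0 0 0 0;0 0 0.0015 0 0 0 0"}}

```text
time_s: 8.47
ee_pos: [614.4, 208.0, 139.7]
ee_rot: [179.8, -0.1, 80.1]
force: [-6.6, -1.6, 22.6]
gripper_width: 10.9
gripper_force: 50.0
```

Run:
```python
from h import *
st=env.state();print(st["ee_pos"],st["ee_rot"],st["force"],st["torque"])
S=cv2.cvtColor(eyes.grab_frame("side")["image"],6).astype(int);Q=cv2.cvtColor(cv2.imread("pics/Sfull.png"),6).astype(int)
print(Q[138:160,296:316]);print(S[138:160,296:316])
```

```text
[614.36507747 208.01430819 139.6760255 ] [ 1.79768704e+02 -8.55236324e-02  8.00911792e+01] [-6.63079334 -1.64130262 22.64667117] [-0.32084576  1.24901633 -0.00990681]
[[142 141 146 153 155 161 168 175 179 187 190 202 212 207 205 195 189 187
  193 188]
 [166 171 174 183 191 195 202 213 203 196 191 196 192 184 169 155 139 133
  134 131]
 [204 205 198 194 193 189 185 186 171 152 136 132 136 130 129 123 122 126
  131 131]
 [187 179 165 149 135 132 133 129 132 128 121 126 129 127 130 130 130 131
  131 130]
 [132 128 124 120 121 126 130 133 144 138 131 132 129 129 130 131 130 130
  133 130]
 [130 130 130 129 130 130 128 139 137 132 129 129 130 130 131 130 132 131
  130 129]
 [130 131 131 130 130 130 132 140 130 122 127 129 130 129 130 129 129 130
  131 131]
 [131 131 130 131 129 131 136 137 121 117 126 130 129 132 131 131 129 132
  131 130]
 [128 129 131 130 129 131 140 130 113 117 126 129 129 129 130 130 130 131
  131 130]
 [126 131 129 129 130 137 136 124 113 116 127 130 130 131 131 130 130 130
  130 131]
 [117 131 129 129 132 140 130 118 116 117 127 130 129 129 131 129 132 129
  130 130
[... 2108 characters left out ...]
 129 130
  130 128]
 [ 92 111 104  91  96  99 106 107 109 118 127 129 128 129 130 130 129 130
  129 129]
 [ 91 112 119 106  92  88 106 109 106 119 124 125 121 122 123 124 124 122
  121 118]
 [ 90 109 118 117 106  93 106 103 102 114 123 120 112 114 114 113 108  99
   95  89]
 [ 84 102 115 118 114 106 104  98  96 106 120 126 125 125 117 108  88  75
   77  75]
 [ 78  88 105 112 109 100  99  99  97  99 112 122 126 123 122 108  94  81
   79  80]
 [ 80  78  96 104 100  97  98  96 103 100 100 115 123 123 116 108  97  85
   78  78]
 [ 80  80  92  95  96  95  98  98 107 109 105 108 111 113 109 101  89  85
   86  86]
 [ 79  80  82  89  97  98  97 105 120 126 126 125 117 103  93  87  97 100
  101 101]]
```

>>> {"op": "send_rows", "data": {"targets": "0 0 -0.002 0 0 0 0;0 0 -0.003 0 0 0 0;0 0 -0.003 0 0 0 30;0 0 -0.003 0 0 0 30;0 0 -0.003 0 0 0 30;0 0 -0.003 0 0 0 30;0 0 -0.003 0 0 0 30;0 0 -0.003 0 0 0 30"}}

```text
time_s: 9.18
ee_pos: [613.9, 207.9, 137.4]
ee_rot: [180.0, 0.0, 80.1]
force: [-0.2, -0.8, 0.3]
gripper_width: 27.3
gripper_force: 0.0
```

>>> {"op": "send_rows", "data": {"targets": "0 0 -0.01 0 0 0 30;0 0 -0.03 0 0 0 30;0 0 -0.06 0 0 0 30;0 0 -0.1 0 0 0 30;0 0 -0.12 0 0 0 30;0 0 -0.12 0 0 0 30;0 0 -0.12 0 0 0 30"}}

```text
time_s: 9.77
ee_pos: [614.4, 208.2, 260.0]
ee_rot: [179.8, -0.1, 80.1]
force: [-0.8, -0.1, -0.4]
gripper_width: 27.2
gripper_force: 0.0
```

Run:
```python
from h import *
np.set_printoptions(precision=2,suppress=True)
st=env.state();print(st["ee_pos"],st["ee_rot"],st["force"],st["qpos"])
S=eyes.grab_frame("side");T=eyes.grab_frame("top");cv2.imwrite("pics/S6.png",S["image"]);cv2.imwrite("pics/T6.png",T["image"])
s=cam(S);t=cam(T)
s1=lambda u,v:(255+(u+.5)/4-.5,120+(v+.5)/4-.5)
s2=lambda u,v:(365+(u-400+.5)/4-.5,190+(v+.5)/4-.5)
t2=lambda u,v:(310+(u-400+.5)/5-.5,130+(v+.5)/5-.5)
# controller fit: yaw, x,y
from scipy.optimize import least_squares
al=np.radians(35);
pts=[] # (cam, pix, local)  local x back, y left, z
# panel: z = 85 + x*tan35 ; front top corner z=25 -> x=-85.7 ; back z=130 -> x=64.3
C=[(t,t2(600,187),(0,0,85)),
   (t,(160+(541.5)/3.4-.5,100+298.5/3.4-.5),(-85.7,85,25)),(t,(160+690.5/3.4-.5,100+337.5/3.4-.5),(-85.7,-85,25)),
   (s,s2(470,387),(-85.7,-85,25)),(s,s2(603,47),(90,85,130)),(s,s2(743,182),(90,-85,130)),(s,s2(535,190),(0,0,85))]
def loc(o,q):
    return np.array([o[0],o[1],0])+R.from_euler("z",o[2],degrees=True).apply(q)
r=lambda o:np.array([proj(c,loc(o,q))-p for c,p,q in C]).ravel()
f=least_squares(r,[628,-271,-14],loss="soft_l1");o=f.x;print(o,r(o).reshape(-1,2))
def pl(a,b,n): # panel coords a up-slope, b left, n normal
    return loc(o,(a*np.cos(al)-n*np.sin(al),b,85+a*np.sin(al)+n*np.cos(al)))
# bar marks in panel coords via plane hit
nrm=pl(0,0,1)-pl(0,0,0)
def plane(c,p,n):
    e,d=ray(c,*p);k=((pl(0,0,n)-e)@nrm)/(d@nrm);q=e+k*d-pl(0,0,n)
    U=pl(1,0,0)-pl(0,0,0);V=pl(0,1,0)-pl(0,0,0);return np.array([q@U,q@V])
for nm,p in(("dot",(583,127)),("bar",(652,150)),("ring",(600,187))): print(nm,plane(t,t2(*p),0))
for nm,p in(("dot",(563,135)),("bar",(600,178)),("ring",(535,190))): print(nm,plane(s,s2(*p),0))
for nm,p in(("line hi",(521,125)),("line lo",(505,152)),("bar low end",(488,178)),("bar hi end",(540,132))): print(nm,plane(s,s2(*p),46))
for nm,p in(("line up",(588,180)),("line lo",(598,207)),("tip",(601,236)),): print(nm,plane(t,t2(*p),46))
```

```text
[614.44 208.23 260.05] [179.77  -0.09  80.11] [-0.83 -0.07 -0.45] [17.72 23.76 74.69 -0.03 81.3  27.62]
[ 630.62 -274.71  -14.46] [[ 0.93 -0.56]
 [ 0.35 -1.45]
 [ 2.11 -0.07]
 [-0.29 -5.32]
 [-1.42  0.31]
 [-0.63  0.41]
 [ 0.01  0.12]]
dot [36.44 26.77]
bar [ 33.86 -23.54]
ring [-2.96  2.47]
dot [38.65 24.81]
bar [ 36.63 -25.13]
ring [0.21 0.36]
line hi [17.37 10.5 ]
line lo [-2.07 -0.22]
bar low end [-21.36  -9.59]
bar hi end [23.21 -4.67]
line up [18.25 16.04]
line lo [1.23 3.77]
tip [-18.78  -4.51]
```

```bash
cat > sel.py <<'E'
from h import *
al=np.radians(35)
def frame(o):
    B=R.from_euler("z",o[2],degrees=True)
    return np.array([o[0],o[1],85.]),B.apply([np.cos(al),0,np.sin(al)]),B.apply([0,1,0]),B.apply([-np.sin(al),0,np.cos(al)])
def pose(o,n,phi):
    "TCP at n mm off the panel, pointer phi deg left of upslope"
    P,U,V,N=frame(o);c,s_=np.cos(np.radians(phi)),np.sin(np.radians(phi))
    x=c*U+s_*V;z=-N;M=np.c_[x,np.cross(z,x),z]
    return P+n*N,R.from_matrix(M).as_euler("xyz",degrees=True)
E
python3 - <<'E'
from sel import *
from scipy.optimize import least_squares
np.set_printoptions(precision=2,suppress=True)
s=cam(eyes.grab_frame("side"));t=cam(eyes.grab_frame("top"))
s2=lambda u,v:(365+(u-400+.5)/4-.5,190+(v+.5)/4-.5)
t2=lambda u,v:(310+(u-400+.5)/5-.5,130+(v+.5)/5-.5)
E=[(s,s2(*p)) for p in((583,180),(575,205),(545,227),(515,229),(492,215))]+[(t,t2(*p)) for p in((552,187),(648,187),(565,155),(625,145),(568,220),(635,220))]
def r(x):
    P,U,V,N=frame((x[0],x[1],-14.5));out=[]
    for c,p in E:
        e,d=ray(c,*p);q=e+d*((P-e)@N)/(d@N)-P;out.append(np.hypot(q@U,q@V)-x[2])
    return out
f=least_squares(r,[630,-272,32],loss="soft_l1");print(f.x,np.array(r(f.x)))
o=(f.x[0],f.x[1],-14.5)
print("spray",hit(t,420,176,185),hit(s,457,322,5))
p=pose(o,100,33);print(p,plan(*p));print(pose(o,21,33))
print(R.from_euler("xyz",p[1],degrees=True).as_matrix())
E
```

```text
[ 630.2  -272.75   34.2 ] [ 0.56  1.58  0.23 -2.25 -2.72  0.5  -2.27 -0.33 -0.59  1.53  1.12]
spray [ 584.56 -489.39  185.  ] [ 595.61 -521.34    5.  ]
(array([ 574.67, -258.39,  166.92]), array([159.13, -28.75,  23.91])) (array([-0.47,  0.04,  0.09]), array([-33.  ,  16.37,  59.62]))
(array([ 618.54, -269.73,  102.2 ]), array([159.13, -28.75,  23.91]))
[[ 0.8   0.22  0.56]
 [ 0.36 -0.92 -0.14]
 [ 0.48  0.31 -0.82]]
```

>>> {"op": "send_rows", "data": {"targets": "-0.04 0 0 -3 1.4 5 40;-0.08 0 0 -6 2.8 10 60;-0.12 0.01 0 -9 4.2 15 100;-0.16 0.01 0 -12 5.6 20 100;-0.2 0.015 0.01 -15 7 25 100;-0.24 0.02 0.02 -18 8.4 30 100;-0.28 0.025 0.03 -21 9.8 35 100;-0.32 0.03 0.04 -23 11.2 40 100;-0.36 0.03 0.05 -25 12.6 45 100;-0.4 0.035 0.06 -28 14 50 100;-0.44 0.038 0.08 -31 15.5 55 100;-0.47 0.04 0.09 -33 16.4 59.6 100"}}

```text
time_s: 10.97
ee_pos: [569.6, -263.6, 164.9]
ee_rot: [159.3, -28.9, 23.5]
force: [1.1, 0.1, -1.0]
gripper_width: 91.6
gripper_force: 0.0
```

>>> {"op": "send_rows", "data": {"targets": "0 0 0 0 0 0 100;0 0 0 0 0 0 100;0 0 0 0 0 0 100"}}

```text
time_s: 11.22
ee_pos: [572.4, -261.6, 167.5]
ee_rot: [159.2, -28.9, 23.9]
force: [-0.2, -0.6, 0.2]
gripper_width: 91.3
gripper_force: 0.0
```

Run:
```python
from sel import *
np.set_printoptions(precision=2,suppress=True)
st=env.state();print(st["ee_pos"],st["ee_rot"],st["force"],st["qpos"],st["gripper_width"])
o=(630.2,-272.75,-14.5)
print(plan(*pose(o,22,33)))
```

```text
[ 572.38 -261.59  167.53] [159.18 -28.92  23.94] [-0.17 -0.62  0.17] [-30.56  12.41 115.51  27.8   20.26  17.46] 91.30285622210278
(array([ 0.  , -0.  ,  0.08]), array([-0.07, -0.16, -0.03]))
```

Run:
```python
from sel import *
o=(630.2,-272.75,-14.5)
print(plan(*pose(o,22,33)))
```

```text
(array([ 0.0024, -0.0025,  0.0793]), array([-0.07, -0.16, -0.03]))
```

>>> {"op": "send_rows", "data": {"targets": "0.0024 -0.0025 0.02 0 0 0 100;0.0024 -0.0025 0.04 0 0 0 100;0.0024 -0.0025 0.055 0 0 0 100;0.0024 -0.0025 0.065 0 0 0 100;0.0024 -0.0025 0.072 0 0 0 100;0.0024 -0.0025 0.077 0 0 0 100;0.0024 -0.0025 0.079 0 0 0 100;0.0024 -0.0025 0.079 0 0 0 100;0.0024 -0.0025 0.079 0 0 0 100"}}

```text
time_s: 11.97
ee_pos: [618.2, -269.8, 104.5]
ee_rot: [159.1, -29.0, 24.0]
force: [-0.3, -0.5, -0.2]
gripper_width: 91.4
gripper_force: 0.0
```

>>> {"op": "send_rows", "data": {"targets": "0 0 0 0 0 0 50;0 0 0 0 0 0 30;0 0 0 0 0 0 25;0 0 0 0 0 0 20;0 0 0 0 0 0 10;0 0 0 0 0 0 0;0 0 0 0 0 0 0;0 0 0 0 0 0 0;0 0 0 0 0 0 0;0 0 0 0 0 0 0;0 0 0 0 0 0 0;0 0 0 0 0 0 0", "grip_force": 40}}

```text
time_s: 12.97
ee_pos: [617.2, -268.9, 103.0]
ee_rot: [159.3, -28.9, 23.9]
force: [-0.7, 0.1, -0.7]
gripper_width: 14.3
gripper_force: 7.0
```

Run:
```python
from sel import *
np.set_printoptions(precision=2,suppress=True)
o=(630.2,-272.75,-14.5)
st=env.state();print(st["ee_pos"],st["ee_rot"],st["force"],st["torque"],st["qpos"],st["gripper_width"])
print(plan(*pose(o,22,33)),env.state()["time_s"])
```

```text
[ 617.22 -268.87  103.  ] [159.3  -28.92  23.9 ] [-0.73  0.15 -0.73] [ 0.25  0.51 -0.01] [-28.64  20.82 114.79  39.37  13.13   6.78] 14.308287204621655
(array([0., 0., 0.]), array([-0.17, -0.15, -0.06])) 12.9667
```

>>> {"op": "send_rows", "data": {"targets": "0 0 0 0 0 0 0;0 0 0 0 0 0 0;0 0 0.002 0 0 0 0;0 0 0.004 0 0 0 0;0 0 0.006 0 0 0 0;0 0 0.007 0 0 0 0;0 0 0.0075 0 0 0 0;0 0 0.0075 0 0 0 0;0 0 0.0075 0 0 0 0", "grip_force": 45}}

```text
time_s: 13.72
ee_pos: [621.1, -270.0, 97.3]
ee_rot: [159.3, -28.9, 23.9]
force: [-6.9, 4.7, 2.8]
gripper_width: 13.6
gripper_force: 45.0
```

Run:
```python
from sel import *
o=(630.2,-272.75,-14.5)
st=env.state();N=frame(o)[3];print(st["ee_pos"],st["force"]@N,st["torque"],st["gripper_force"],(st["ee_pos"]-frame(o)[0])@N)
```

```text
[ 621.13820029 -269.98272951   97.32057574] 6.806965802587693 [0.71204298 0.95592264 0.22264633] 44.9735426902771 15.521916098934717
```

>>> {"op": "send_rows", "data": {"targets": "0 0 0.001 0 0 0 0;0 0 0.0015 0 0 0 0;0 0 0.0015 0 0 0 0;0 0 0.0015 0 0 0 0"}}

```text
time_s: 14.05
ee_pos: [621.2, -270.0, 97.2]
ee_rot: [159.2, -29.0, 24.0]
force: [-14.9, 5.4, 13.8]
gripper_width: 13.7
gripper_force: 45.0
```

Run:
```python
from sel import *
o=(630.2,-272.75,-14.5)
st=env.state();N=frame(o)[3];print(st["ee_pos"],st["force"]@N,st["torque"],st["gripper_force"],(st["ee_pos"]-frame(o)[0])@N)
```

```text
[ 621.22939908 -269.98501298   97.16581504] 20.36941203937156 [0.72757076 1.44612304 0.23088914] 44.97773587703705 15.344172327082372
```

>>> {"op": "send_rows", "data": {"targets": "0 0 0 0 0 5 0;0 0 0 0 0 10 0;0 0 0 0 0 15 0;0 0 0 0 0 20 0;0 0 0 0 0 25 0;0 0 0 0 0 30 0;0 0 0 0 0 35 0;0 0 0 0 0 40 0;0 0 0 0 0 45 0;0 0 0 0 0 50 0;0 0 0 0 0 55 0;0 0 0 0 0 58 0"}}

```text
time_s: 15.05
ee_pos: [621.6, -268.0, 97.1]
ee_rot: [-163.0, -31.1, -44.3]
force: [-12.3, 11.8, 14.9]
gripper_width: 13.7
gripper_force: 45.0
```

```bash
cat > q.py <<'E'
from sel import *
np.set_printoptions(precision=2,suppress=True)
o=(630.2,-272.75,-14.5)
st=env.state();P,U,V,N=frame(o);x=R.from_euler("xyz",st["ee_rot"],degrees=True).as_matrix()[:,0]
d=st["ee_pos"]-P
print("phi",np.degrees(np.arctan2(x@V,x@U)),"U,V,N",d@U,d@V,d@N,"F",st["force"]@U,st["force"]@V,st["force"]@N,"T",st["torque"]@N,st["torque"],st["qpos"][3:],st["gripper_width"])
E
python3 q.py
```

```text
phi -25.18777533235412 U,V,N -0.8422769910153857 2.4759940061114816 15.382047231305972 F -3.6436531127380265 8.35621721774023 20.72097850266568 T 0.030220987837458104 [1.6  0.79 0.98] [41.37 12.72 63.02] 13.716910773904846
```

>>> {"op": "send_rows", "data": {"targets": "0 0 0 0 0 4 0;0 0 0 0 0 7 0;0 0 0 0 0 9 0;0 0 0 0 0 9 0"}}

```text
time_s: 15.38
ee_pos: [621.8, -267.7, 97.2]
ee_rot: [-158.2, -28.2, -53.9]
force: [-11.7, 12.8, 14.2]
gripper_width: 14.0
gripper_force: 45.0
```

```bash
python3 q.py
```

```text
phi -34.05126906100607 U,V,N -0.6286971360567394 2.7553516905503903 15.39043482062352 F -3.7605873147616884 9.430231026783478 20.003675120700656 T -0.087949250084111 [1.78 0.66 0.98] [41.39 12.74 71.89] 13.99588601664745
```

>>> {"op": "send_rows", "data": {"targets": "0 0 0 0 0 2 0;0 0 0 0 0 4 0;0 0 0 0 0 4 0"}}

```text
time_s: 15.63
ee_pos: [621.9, -267.6, 97.3]
ee_rot: [-156.3, -26.6, -58.1]
force: [-12.2, 14.1, 14.9]
gripper_width: 13.3
gripper_force: 45.0
```

```bash
python3 q.py
```

```text
phi -38.04378033386125 U,V,N -0.555453798085567 2.8879939612925734 15.391952680322996 F -4.007079025564919 10.567989338826711 21.050471104024844 T -0.08549721647326977 [1.79 0.66 1.  ] [41.4  12.75 75.88] 13.327143761458439
```

>>> {"op": "send_rows", "data": {"targets": "0 0 0 0 0 1.5 0;0 0 0 0 0 3 0;0 0 0 0 0 3 0"}}

```text
time_s: 15.88
ee_pos: [622.0, -267.6, 97.3]
ee_rot: [-155.0, -25.4, -61.0]
force: [-12.2, 13.3, 15.2]
gripper_width: 13.6
gripper_force: 45.0
```

```bash
python3 q.py
```

```text
phi -40.9716211619212 U,V,N -0.49604041656896936 2.9801273028481114 15.404329768940865 F -3.6872926727946482 9.871852256484837 21.080676245830762 T 0.12028583820642196 [1.7  0.66 1.18] [41.37 12.76 78.84] 13.550124949917633
```

>>> {"op": "send_rows", "data": {"targets": "0 0 -0.002 0 0 -0.5 0;0 0 -0.004 0 0 -1 0;0 0 -0.006 0 0 -1 0;0 0 -0.008 0 0 -1 0;0 0 -0.0085 0 0 -1 0;0 0 -0.0085 0 0 -1 0"}}

```text
time_s: 16.38
ee_pos: [618.1, -266.6, 103.0]
ee_rot: [-155.5, -25.8, -60.0]
force: [0.7, 11.1, 2.6]
gripper_width: 13.8
gripper_force: 45.0
```

```bash
python3 q.py
```

```text
phi -39.98809036432112 U,V,N -0.5613636892206216 2.948208035620372 22.39768340308776 F -0.23002480913190357 10.938302618318811 3.385848268128899 T -0.05457447296003322 [ 1.85 -0.02  1.19] [39.54 13.31 79.65] 13.80282195288801
```

>>> {"op": "send_rows", "data": {"targets": "0 0 0 0 0 0 20;0 0 0 0 0 0 40;0 0 0 0 0 0 70;0 0 0 0 0 0 100;0 0 0 0 0 0 100;0 0 0 0 0 0 100;0 0 -0.01 0 0 0 100;0 0 -0.03 0 0 0 100;0 0 -0.06 0 0 0 100;0 0 -0.09 0 0 0 100;0 0 -0.12 0 0 0 100;0 0 -0.12 0 0 0 100"}}

```text
time_s: 17.38
ee_pos: [551.2, -253.9, 207.2]
ee_rot: [-155.3, -26.6, -60.4]
force: [0.3, 0.3, 1.3]
gripper_width: 88.6
gripper_force: 0.0
```

```bash
python3 q.py
python3 - <<'E'
from sel import *
np.set_printoptions(precision=2,suppress=True)
o=(630.2,-272.75,-14.5)
st=env.state(); 
print(plan([430,-150,300],st["ee_rot"]))
E
```

```text
phi -40.00249146097475 U,V,N 3.5462743167166626 -1.5018378707412547 146.68048308123014 F 0.8846508376130254 0.39527218173242823 0.9256986208504709 T -0.03923129445031551 [0.2  0.36 0.02] [23.5  24.51 94.83] 88.57801470624825
(array([-0.09, -0.01, -0.16]), array([0., 0., 0.]))
```

>>> {"op": "send_rows", "data": {"targets": "-0.02 0 -0.04 0 0 0 100;-0.04 0 -0.08 0 0 0 100;-0.06 0 -0.11 0 0 0 100;-0.08 0 -0.14 0 0 0 100;-0.09 -0.01 -0.16 0 0 0 100;-0.09 -0.01 -0.16 0 0 0 100;-0.09 -0.01 -0.16 0 0 0 100;-0.09 -0.01 -0.16 0 0 0 100"}}

```text
time_s: 18.05
ee_pos: [429.1, -154.1, 295.7]
ee_rot: [-155.6, -26.1, -60.2]
force: [1.2, -0.4, -0.4]
gripper_width: 91.3
gripper_force: 0.0
```

Run:
```python
from sel import *
np.set_printoptions(linewidth=220)
S=eyes.grab_frame("side");T=eyes.grab_frame("top");cv2.imwrite("pics/S7.png",S["image"]);cv2.imwrite("pics/T7.png",T["image"])
s,t=cam(S),cam(T);o=(630.2,-272.75,-14.5);P,U,V,N=frame(o)
# rectify the plane of the bar's top (n=46) from side view, before and after; and top view
a=np.arange(34,-36,-4);b=np.arange(34,-36,-4)
def rect(c,im,n):
    g=cv2.cvtColor(im,6).astype(np.float32)
    m=np.array([[proj(c,P+i*U+j*V+n*N) for j in b] for i in a],np.float32)
    return cv2.remap(g,m[...,0],m[...,1],1).astype(int)
for nm,c,f,im in(("side",s,"Sfull",S),("top",t,"Tfull",T)):
    print(nm,"before\n",rect(c,cv2.imread(f"pics/{f}.png"),46),"\nafter\n",rect(c,im["image"],46))
print(env.state()["ee_pos"])
```

```text
side before
 [[131 128 127 128 128 129 127 127 128 128 129 127 107  65  52  88 122 127]
 [130 128 128 128 128 128 127 128 127 128 137 139 102  63  63  99 127 130]
 [131 127 127 129 128 128 128 125 122 119 101  96  69  51  77 131 150 156]
 [130 127 128 128 128 125 126 111  81  65  50  48  49  49  55  98  97 100]
 [130 129 128 128 128 113 113 117  67  48  44  45  44  45  46  48  51  51]
 [129 128 128 128 129 118  96 123 100  54  47  46  45  45  44  44  50  52]
 [130 128 127 127 128 124 100 101 111  67  48  46  44  45  46  43  48  51]
 [129 127 127 128 128 128 114 101 129  96  51  45  44  45  43  42  45  51]
 [130 128 128 129 129 130 124  99  98 102  60  47  45  43  44  46  45  49]
 [132 129 129 127 128 129 128 118  72  63  51  49  44  44  46  43  44  44]
 [132 130 129 128 128 129 128 124  92  59  52  51  48  45  47  44  46  45]
 [130 129 129 129 129 129 130 128 113  71  53  52  50  46  44  45  45  44]
 [130 128 129 129 130 131 130 131 126  90  58  52  50  49  44  45  47  45]
 [131 130 130 130 131 132 129 130 131 111  73  50  49  45  43  42  42  43]
 [132 129 129 130 131 129 130 130 131
[... 3688 characters left out ...]
19  14  19  30  52  53  42  46  76 100 107 104 108 103]
 [106 111 101  60  22  13  16  23  31  40  51  69  86  99 102 104 105 103]
 [103 104  93  66  33  23  27  43  55  65  80  93  98 102 102 103 105 103]
 [104 101  99  81  56  41  46  68  84  89  98 101 103 103 103 103 103 101]
 [105 105 103  94  85  67  70  87  97 100 102 104 103 100 101 102 102 103]
 [104 105 103 102  95  88  91  99 102 102 102 103 103 102 102 102 101 100]
 [105 104 103 103 102  99 100  99 101 103 102 104 103 102 102 102 101 104]
 [104 105 103 105 108 103 103 104 106 103 102 104 104 103 101 101 101 104]
 [105 105 105 104 103 103 103 104 106 102 102 104 102 101  99 100 100 103]]
[ 429.07874597 -154.34300597  294.94583263]
```

Run:
```python
from h import *
np.set_printoptions(linewidth=200)
t=cam(eyes.grab_frame("top"));s=cam(eyes.grab_frame("side"))
yaw=np.radians(-9.9);X=np.array([np.cos(yaw),np.sin(yaw),0]);Y=np.array([-X[1],X[0],0]);O=np.array([613.5,208,150.])
for n,f in(("before","Tfull"),("after","T7")):
    g=cv2.cvtColor(cv2.imread(f"pics/{f}.png"),6).astype(np.float32)
    m=np.array([[proj(t,O+i*X+j*Y) for j in range(108,-112,-12)] for i in range(24,-28,-6)],np.float32)
    print(n);print(cv2.remap(g,m[...,0],m[...,1],1).astype(int))
S=cv2.cvtColor(cv2.imread("pics/S7.png"),6);Q=cv2.cvtColor(cv2.imread("pics/Sfull.png"),6)
print(S[142:156:2,298:312]);print(Q[142:156:2,298:312])
```

```text
before
[[ 76 134  87  86 107  76  66  49  69  74  70  70 108  64  49  72  86  87  90]
 [ 74 150  98  93 107  73  60  60  69  70  68  71  91  58  58  57  93  99  97]
 [ 77 168 136 135 115  77  57  96 102 103  97 104  99  83  83  84 111 123 135]
 [ 74 136 127 133 120 114  58 108 107 109 106 108  97 111 100 107 119 117 121]
 [ 84 122 118 120 119 131  65 118 119 126 118 119  91 134 108 121 130 129 125]
 [161 180 181 176 150  92  68 139 136 136 135 128  62 126 130 187 188 189 190]
 [201 206 202 201 165  81  62 111 112 110 112 110  64 102 134 198 202 202 199]
 [149 154 154 149 137 100  84 110 108 110 112 111  95 105 112 135 127 131 129]
 [102 101  97 100 102 107 102  99  98 104 103  98  99 112 110  87  68  68  66]]
after
[[ 74 132  83  73 100  48  50  51  69  72  66  69 105  65  48  70  76  63  59]
 [ 74 139  97  92 104  49  51  60  67  72  67  71  89  55  55  53  68  54  52]
 [ 79 173 158 164 115  73  55  84  88  90  85  89  96  76  75  90  83  86  83]
 [ 77 183 142 191 126 115 109 109 115 116 108 114 124 120 120 149 140 144 106]
 [ 91 184 123 192 158 176 183 183 181 186 183 179 167 186 1
[... 464 characters left out ...]
 131 117 108 102  86 108 129 117  77  46  44  45]
 [132 131 114 105 106  90  97 117 130 132 123  90  53  42]
 [ 95  83  75  66  73  81 103 122 131 133 133 131 117  76]
 [ 60  61  61  52  50  61  94 119 131 134 131 131 133 125]
 [ 58  59  56  50  51  48  49  94 120 123 118 116 115 114]]
[[124 120 121 126 130 133 144 138 131 132 129 129 130 131]
 [131 130 130 130 132 140 130 122 127 129 130 129 130 129]
 [131 130 129 131 140 130 113 117 126 129 129 129 130 130]
 [129 129 132 140 130 118 116 117 127 130 129 129 131 129]
 [130 132 143 131 131 126 114 119 128 130 130 130 129 129]
 [131 131 125 110 106 109 108 120 128 131 131 129 131 130]
 [128 123  99  81 111 110 106 118 123 122 114 113 116 113]]
```

Top view shows the rod level and straight along the seat line, centred at the seat; selector line is at run and up. Handing in.

```bash
python3 -c "
from workcell import env
print(env.job_done())"
```

```text
the job is handed in; nothing more can be done
None
```

I seated the probe in both forks with the jaw shut over it, then pushed the selector in, turned it to run and let it pop back up. I handed the job in at about 18 s, confirming the end state from force readings and image numbers because my 10 picture views were used up.

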